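Close up the bench tester

ROBOT

A 6-joint arm with a two-finger parallel gripper is mounted at the origin on the work surface. World frame = base frame: x ahead of the robot, y to its left, z up, the work surface at z = 0. Lengths are in mm, angles in degrees, forces in N, time in s.
With the tool pointing down it reaches from about 350 to 850 mm from the base axis. Payload 8.1 kg.
Tool frame: the origin (TCP) lies where the fingers leave the gripper's body, on its centre line; the fingertips stand 73 mm ahead of it and the grasp point (between the pads) lies 54 mm ahead of it; z points along the fingers, y is the line along which they close (so a half turn about z gives the same grasp; the last joint's range is limited). The gripper opens to 85 mm and grips with 20 to 120 N. Pads are 22 mm wide; open, the fingers measure 114 mm over their backs; the gripper's body (76 mm by 85 mm) begins 54 mm behind the grasp point. The pads swing forward as they close: fully open they stand 13 mm farther back than shut.
Start: joints at [-76.112, 7.471, 85.268, -0, 87.261, -4.893], TCP at [193.197, -568.05, 303.892] pointing down, gripper open.
Joint ranges: [-169.43, 169.43], [-51.17, 129.36], [1.28, 143.12], [-76.62, 256.62], [0, 156.53], [-152.29, 152.29]. Speed limits (degrees/s): [136.94, 136.94, 159.86, 180, 180, 180].

INTERFACE

Orientations are given as [roll, pitch, yaw] about the fixed x, y, z axes, in that order (R = Rz(yaw) Ry(pitch) Rx(roll)).
In Python, from bench import sense, optics, r gives the robot as it stands.
- The arm moves only by the tool servo_tool, never from a script. Its argument "plan" is a list that holds one entry, the list of rows, each a list of 5 numbers: the shift along the world's x, y, z in m, then the turn about the world's z in degrees, then the finger opening in m, from 0 to 0.0854. A call has 1 to 10 rows; each row shifts and turns the commanded pose from where the row before left it; what a row does not reach is not made up. A row lasts 1/10 s, in which the tool goes at most 50 mm and 8.59 degrees, less where a joint would pass 70% of its speed; a pose out of reach is approached as far as the arm can. A call is refused whole if a number of a shift passes 0.05 or a number of a turn 8.59, either way. A call with a gripper value outside its range is refused whole. The fingers move at their own pace and stop on an object; "force" is the grip in N (left out, the last holds). Time passes only in rows, so rows that do not move let the fingers close. It gives the time, the measured TCP pose, the force, the opening and the grip force at its end, in the units of the state.
- sense(): the state, without advancing time (a new reading comes with each control period).
- optics.snapshot(name): name is "scene" or "top" or "wrist"; returns a dict with "frame" (420x560x3 uint8, blue, green, red), "fx", "fy", "cx", "cy" (pixels), "cam_to_world" (4x4, takes a point from camera to world coordinates). Camera axes: x right, y down, z forward; pixel columns grow to the right and rows downward; lengths in mm; the calibration is good to about 2 mm. A picture is of the moment at which its call begins. There is no depth.
- r.hand_in(): hands the job in; it is judged then, once.
The state is a dict: "time": time; "joint_pos": joint angles; "qd": joint speeds; "joint_efforts": joint torques, N m; "tool_pos": TCP position; "tcp_rot": TCP orientation; "ft_force": force on the tool from outside, world axes, zero at the start; "wrist_torque": the same for the moment, N m; "finger_gap": finger opening in mm; "grip_force": force on a finger pad.
Only numpy, scipy, OpenCV 4.12 (cv2) and the standard library are available. Lean on these libraries where they do the work, as an engineer would, in place of code of your own. Each camera call takes 0.05 s, during which the arm holds its last target. There are 200 camera calls.

TASK

The tester on the repair bench has been left with its plug-in module standing out of its left side and its top cover open. With the fingertips, push the module fully home, and only then push the cover over until it lies fully shut. Only push from outside: do not take hold of, pull or lift anything, keep the fingers off the cover's inner side, and leave the loose tools and parts where they are.

Things in the scene. Friction and masses are not known exactly. Their poses are not given: they have to be found in the camera images.
- tester: the tester: low aluminium housing fixed to the bench, 150 (x) x 200 (y) x 85 mm high, open top, small lugs 6 mm high at its foot 12 mm beyond the near and far faces. Origin: centre of its underside, at z = 0. Own x points to its far face, away from the robot (yaw -0.25 to 0.5), y to its left, z up. The module's slot is in the left (+y) face, the cover's hinge along the top of the near (-x) face
- module (a joint): how far the module stands out of the tester, m: 0 = fully home (the back of its front block against the tester's left face), starts at 0.025 to 0.065, stops at 0.085; grows along the tester's +y. About 0.7 kg; it slides stiffly (about 3 N) and stays where it is left
- module_face (a point): centre of the module's flat outer face, 90 wide (along the tester's x) x 60 mm high, which looks along the tester's +y. It spans z = 10 to 70 mm. It belongs to an aluminium front block 28 mm thick, which stays outside the housing: when home, this point is at (0, 128, 40) mm in the tester's frame
- cover (a joint): angle of the tester's cover, rad: 0 = lying shut on the housing, 1.57 = standing upright, starts at 1.3 to 1.7, stop at 1.9. It stays where it is left: turning it takes up to about 0.6 Nm (a few newtons near its free edge)
- cover_hinge (a point): middle of the cover's hinge line, which runs along the tester's y at the top of the near face: at (-75, 0, 85) mm in the tester's frame
- cover_edge (a point): middle of the cover's free edge, on its outer face. The cover is a flat aluminium plate 150 (from hinge to free edge) x 200 x 5 mm; its outer face is 6 mm outside the hinge line. Standing open, the outer face looks towards the robot; shut, it looks up, 91 mm above the bench
- cover_lining: black plate 120 x 170 x 4 mm in the middle of the cover's inner side, fixed to the cover; origin on the hinge line. It is not to be touched with the fingers
- wrench: loose steel wrench, 220 mm, lying near the left of the bench; origin under its middle
- driver: loose screwdriver, 160 mm, red handle, lying near the tester's far left corner; origin under its middle
- connector: loose grey connector, 50 x 35 x 30 mm with a steel barrel, right of the tester; origin under the centre of its block
- jar: loose small jar with a white screw cap, 48 mm across, 60 mm high, beyond the tester's far face; origin under its centre
- coupling: loose stepped steel coupling, 36 mm across, 30 mm high, near the tester's near left corner; origin under its centre
- parts_tray: loose empty aluminium parts tray, 120 x 90 x 30 mm, at the right of the bench; origin under its centre
- bearing: loose steel bearing ring, 42 mm across, 14 mm high, at the left of the bench; origin under its centre

How it is judged:
By the outcome, as a careful person would: the job done as asked, in the order asked, and still so for the second after the job is handed in, with the robot touching nothing.
It also fails if it takes over 51 s, if anything falls off the work surface, if the arm or the gripper's body presses on something with over 40 N, if the wrist force passes 120 N, or if a joint passes its speed limit or range.

## Working session

There is one attempt and no reset: what is moved stays moved. The work goes in short steps, Python scripts to look and compute and a tool call to move; the robot and the scene stay as the last step left them, time stands still between calls to the robot, and variables do not carry over. Pictures are saved under pics/ and viewed, at most 10 in all, crops included, and the job is handed in when it is done.

Besides the shell and the picture viewer there is one more tool, called after "Request:" by a JSON object that holds its "method" and its "body", one argument or row to a line. servo_tool: Moves the arm, as the interface text tells. Its arguments: {"type":"object","properties":{"plan":{"type":"array"},"force":{"type":"number"}},"required":["plan"]}

```bash
mkdir -p pics
cat > h.py <<'E'
import numpy as np, cv2, pickle
def ray(c,u,v):
    M=np.array(c["cam_to_world"]); d=M[:3,:3]@np.array([(u-c["cx"])/c["fx"],(v-c["cy"])/c["fy"],1]); return M[:3,3],d/np.linalg.norm(d)
def onz(c,u,v,z):
    o,d=ray(c,u,v); return o+d*(z-o[2])/d[2]
def tri(c1,p1,c2,p2):
    A=np.zeros((3,3));b=np.zeros(3);R=[ray(c1,*p1),ray(c2,*p2)]
    for o,d in R:
        P=np.eye(3)-np.outer(d,d);A+=P;b+=P@o
    x=np.linalg.solve(A,b); return x,[np.linalg.norm(np.cross(x-o,d)) for o,d in R]
def proj(c,p):
    q=np.linalg.inv(np.array(c["cam_to_world"]))@np.r_[p,1]; return np.array([c["fx"]*q[0]/q[2]+c["cx"],c["fy"]*q[1]/q[2]+c["cy"]])
E
python3 - <<'E'
from bench import sense,optics,r
import cv2,pickle
S={n:optics.snapshot(n) for n in("scene","top")}
pickle.dump(S,open("s0.pkl","wb"))
for n in S: cv2.imwrite(f"pics/{n}0.png",S[n]["frame"]); print(n,S[n]["fx"],S[n]["cam_to_world"])
print(sense())
E
```

```text
scene 425.2088141642212 [[ 4.80310670e-01  7.19727047e-01 -5.01292967e-01  1.16323140e+03]
 [ 8.77025898e-01 -3.86749237e-01  2.85044913e-01 -3.63805410e+02]
 [ 1.12798605e-02 -5.76557028e-01 -8.16979044e-01  1.03166114e+03]
 [ 0.00000000e+00  0.00000000e+00  0.00000000e+00  1.00000000e+00]]
top 488.6639220163531 [[ 1.46544793e-01 -9.68345574e-01  2.02067990e-01  3.01575995e+02]
 [-9.89187027e-01 -1.44650141e-01  2.41942514e-02 -4.58622200e+01]
 [ 5.80076694e-03 -2.03428576e-01 -9.79072605e-01  1.42534681e+03]
 [ 0.00000000e+00  0.00000000e+00  0.00000000e+00  1.00000000e+00]]
{'time': 0.1, 'joint_pos': array([-7.61133394e+01,  7.51071911e+00,  8.53227703e+01, -2.01179354e-03,
        8.72633389e+01, -4.89370315e+00]), 'qd': array([-0.02877944, -0.12966315, -0.15682309,  0.05435722,  0.03916144,
        0.02021667]), 'joint_efforts': array([ 1.61785847e-03, -5.70954108e+01, -5.01940084e+01, -1.38948299e-04,
        8.13876599e-03,  4.11422900e-05]), 'tool_pos': array([ 193.07805784, -567.68307765,  302.95247313]), 'tcp_rot': array([-1.79903353e+02, -6.25816193e-03,  1.87804562e+01]), 'ft_force': array([ 1.27613214, -1.38415493,  0.03760277]), 'wrist_torque': array([-0.02066305, -0.04919521, -0.01961454]), 'grip_force': 0.0, 'finger_gap': 85.7691841718582}
```

View pics/scene0.png

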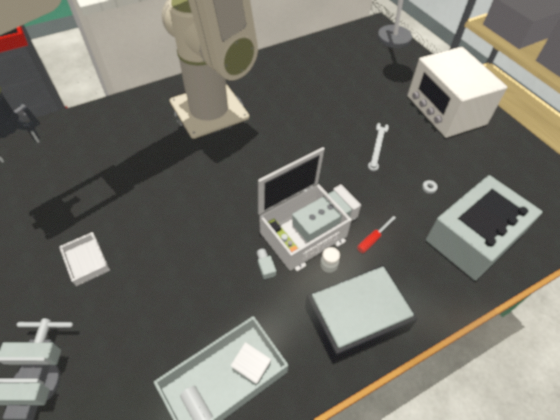

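View pics/top0.png

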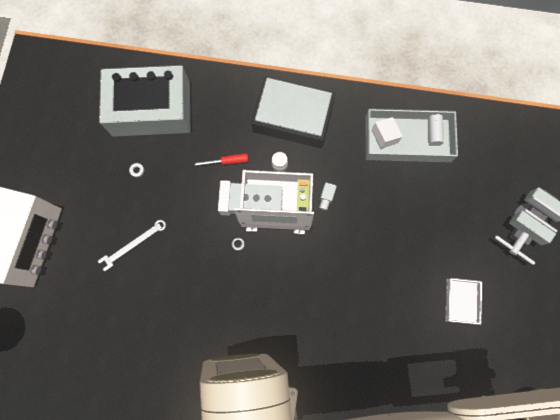

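The scene view shows the tester around (305,215), with the cover upright and the module out at (343,200). In the top view the tester is around (277,198), the module's block at (226,198) and the coupling at (238,244). I'll enlarge both views to pick corners.

Run:
```python
import cv2,pickle,numpy as np
S=pickle.load(open("s0.pkl","rb"))
a=cv2.resize(S["top"]["frame"][145:255,205:345],None,fx=5.6,fy=5.4,interpolation=cv2.INTER_CUBIC)
b=cv2.resize(S["scene"]["frame"][145:275,235:395],None,fx=5,fy=4.6,interpolation=cv2.INTER_CUBIC)
for im,u0,v0,fx,fy in((a,205,145,5.6,5.4),(b,235,145,5,4.6)):
    for k in range(0,200,10):
        cv2.line(im,(int(k*fx),0),(int(k*fx),6),(0,255,255),1); cv2.line(im,(0,int(k*fy)),(6,int(k*fy)),(0,255,255),1)
        if k%20==0:
            cv2.putText(im,str(u0+k),(int(k*fx),18),0,.4,(0,255,255)); cv2.putText(im,str(v0+k),(8,int(k*fy)+4),0,.4,(0,255,255))
cv2.imwrite("pics/ta.png",a);cv2.imwrite("pics/sa.png",b)
```

```text
(no output)
```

View pics/ta.png

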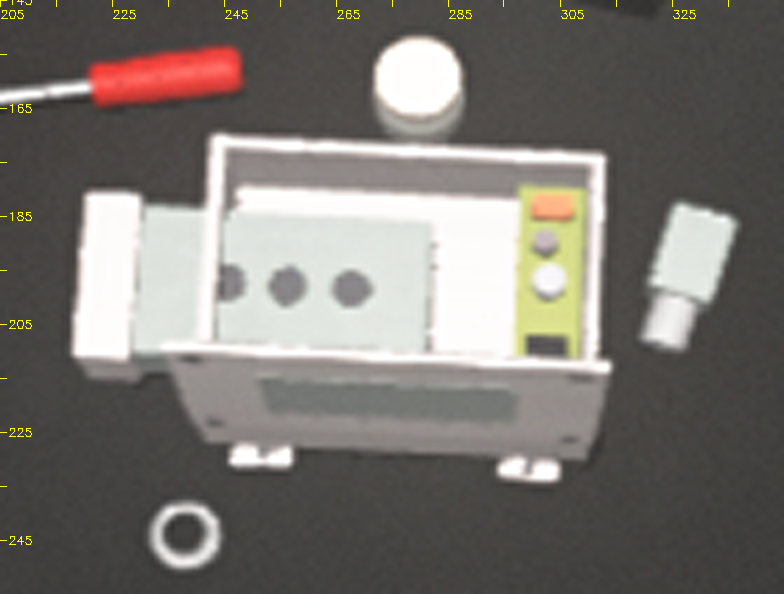

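View pics/sa.png

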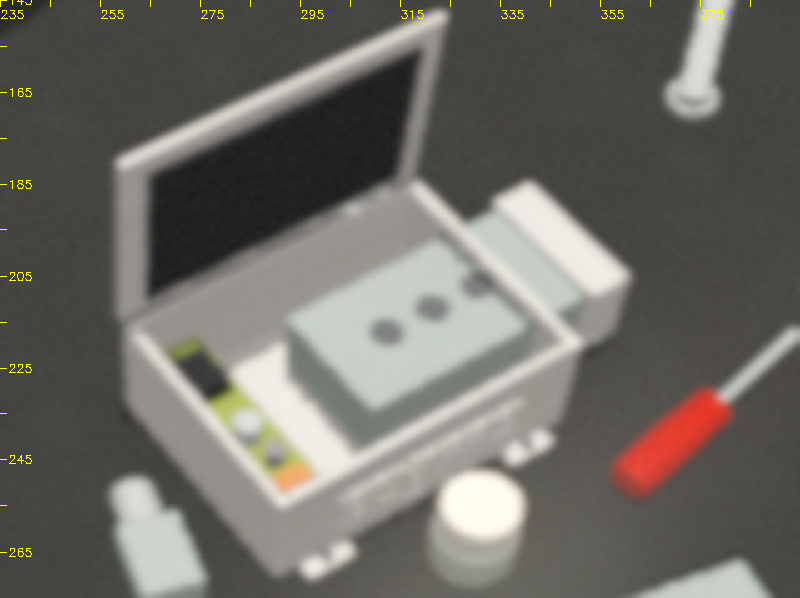

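```bash
cat > m.py <<'E'
from h import *
S=pickle.load(open("s0.pkl","rb"));T,C=S["top"],S["scene"]
t=lambda a,b:(205+a/5.6-.4,145+b/5.4-.4)
s=lambda a,b:(235+a/5-.4,145+b/4.6-.4)
np.set_printoptions(precision=1,suppress=True)
FL=onz(T,*t(213,136),85),onz(C,*s(580,343),85)
FR=onz(T,*t(605,155),85),onz(C,*s(283,503),85)
NL=onz(C,*s(416,183),85);NR=onz(C,*s(130,328),85)
print(FL,FR,NL,NR)
for a in(FL,FR):print(a)
for P,Q in zip(FL,FR):
    d=P-Q;print("len",np.linalg.norm(d),"yaw",np.degrees(np.arctan2(-d[0],d[1])))
d=NL-NR;print(np.linalg.norm(d),np.degrees(np.arctan2(-d[0],d[1])))
for q in((85,193),(143,193),(133,360),(75,355)):print("mt",onz(T,*t(*q),70))
for q in((492,200),(530,182),(632,275),(592,295)):print("mc",onz(C,*s(*q),70))
print("edgeL",tri(T,t(163,344),C,s(445,12)));print("edgeR",tri(T,t(610,365),C,s(118,160)))
print("coupling",onz(T,*t(185,535),15),"jar",onz(T,*t(418,75),60),"conn",onz(T,*t(695,250),30), "drv", onz(T,*t(95,90),15),onz(T,*t(240,65),15),onz(T,195,163,5))
E
python3 m.py
```

```text
(array([681.8, 133.8,  85. ]), array([685.7, 133.5,  85. ])) (array([701.1, -65.1,  85. ]), array([703.5, -62.4,  85. ])) [539.7 119.2  85. ] [560.4 -76.7  85. ]
(array([681.8, 133.8,  85. ]), array([685.7, 133.5,  85. ]))
(array([701.1, -65.1,  85. ]), array([703.5, -62.4,  85. ]))
len 199.82370428468693 yaw 5.534796856511444
len 196.70389797042887 yaw 5.201496429485561
196.96294528372707 6.0356162953497225
mt [645.2 195.5  70. ]
mt [649.6 166.1  70. ]
mt [559.5 155.6  70. ]
mt [557.8 185.1  70. ]
mc [562.5 158.5  70. ]
mc [560.7 186.2  70. ]
mc [649.8 196.2  70. ]
mc [651.7 167.5  70. ]
edgeL (array([538.4, 120.7, 233.8]), [np.float64(1.4786141945745923), np.float64(1.4786141945745015)])
edgeR (array([557.1, -78.3, 236.1]), [np.float64(0.5677863674246635), np.float64(0.5677863674247114)])
coupling [479.1 120.7  15. ] jar [738.6  37.2  60. ] conn [ 671.2 -120.    30. ] drv [718.6 210.3  15. ] [744.5 135.7  15. ] [704.2 290.7   5. ]
```

Tester centre is about (619, 28) with yaw about 5.7°. The module is out about 35 mm and the cover is at about 1.52 rad. I'll go over high with the fingers closed and yaw 95.7°.

Request:
{"method": "servo_tool", "body": {
  "plan": [
    [[0.018, 0.038, 0.006, 7.7, 0], [0.018, 0.038, 0.006, 7.7, 0], [0.018, 0.038, 0.006, 7.7, 0], [0.018, 0.038, 0.006, 7.7, 0], [0.018, 0.038, 0.006, 7.7, 0], [0.018, 0.038, 0.006, 7.7, 0], [0.018, 0.038, 0.006, 7.7, 0], [0.018, 0.038, 0.006, 7.7, 0], [0.018, 0.038, 0.006, 7.7, 0], [0.018, 0.038, 0.006, 7.7, 0]]
  ]
}}

```text
time: 1.1
tool_pos: [373.4, -186.3, 363.9]
tcp_rot: [-180.0, -0.0, 96.1]
ft_force: [0.8, 0.0, 0.3]
finger_gap: 0.2
grip_force: 0.0
```

Request:
{"method": "servo_tool", "body": {
  "plan": [
    [[0.02, 0.042, 0, 0, 0], [0.02, 0.042, 0, 0, 0], [0.02, 0.042, 0, 0, 0], [0.02, 0.042, 0, 0, 0], [0.02, 0.042, 0, 0, 0], [0.02, 0.042, 0, 0, 0], [0.02, 0.042, 0, 0, 0], [0.02, 0.042, 0, 0, 0], [0.02, 0.042, 0, 0, 0], [0, 0, 0, 0, 0]]
  ]
}}

```text
time: 2.1
tool_pos: [553.7, 194.5, 361.2]
tcp_rot: [-179.8, -0.1, 96.0]
ft_force: [-0.7, 0.1, -0.4]
finger_gap: 0.0
grip_force: 0.0
```

Request:
{"method": "servo_tool", "body": {
  "plan": [
    [[0.023, 0.021, 0, 0, 0], [0.023, 0.021, 0, 0, 0], [0, 0, -0.04, 0, 0], [0, 0, -0.045, 0, 0], [0, 0, -0.045, 0, 0], [0, 0, -0.045, 0, 0], [0, 0, -0.04, 0, 0], [0, 0, -0.033, 0, 0], [0, 0, 0, 0, 0], [0, 0, 0, 0, 0]]
  ]
}}

```text
time: 3.1
tool_pos: [598.8, 231.4, 115.9]
tcp_rot: [-179.9, 0.0, 95.8]
ft_force: [0.0, 0.5, 0.8]
finger_gap: -0.1
grip_force: 0.0
```

Run:
```python
from bench import sense,optics,r
import cv2,pickle
S={n:optics.snapshot(n) for n in("scene","top")}
pickle.dump(S,open("s1.pkl","wb"))
a=cv2.resize(S["top"]["frame"][145:255,195:335],(560,440),interpolation=2)[:, :400]
b=cv2.resize(S["scene"]["frame"][135:245,290:390],(400,440),interpolation=2)
cv2.imwrite("pics/c1.png",cv2.hconcat([a,b]));s=sense();print(s['tool_pos'],s['tcp_rot'],s['ft_force'])
```

```text
[600.80905605 232.21943718 118.92925519] [ 1.79769646e+02 -4.04957320e-02  9.57707960e+01] [-2.28246169e-04 -5.77453220e-01  7.74387731e-01]
```

View pics/c1.png

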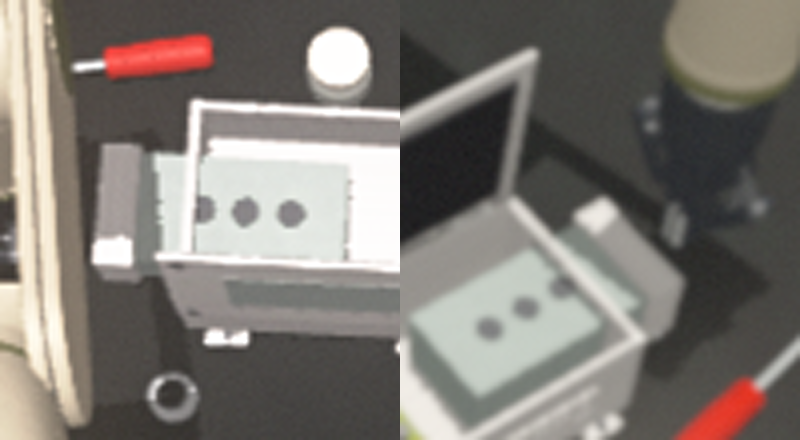

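The closed fingertips stand about 30 mm left of the module's face (scene crop (675,240), module face (650,290)), aligned and clear of everything. Now I push along the tester's −y.

Request:
{"method": "servo_tool", "body": {
  "plan": [
    [[0.001, -0.012, -0.004, 0, 0], [0.001, -0.01, 0, 0, 0], [0.001, -0.008, 0, 0, 0], [0.001, -0.006, 0, 0, 0], [0.001, -0.006, 0, 0, 0], [0.001, -0.006, 0, 0, 0], [0, -0.002, 0, 0, 0], [0, 0, 0, 0, 0]]
  ]
}}

```text
time: 4.0
tool_pos: [605.4, 181.3, 111.8]
tcp_rot: [180.0, 0.0, 95.8]
ft_force: [0.8, 0.7, -0.1]
finger_gap: 0.2
grip_force: 0.0
```

Request:
{"method": "servo_tool", "body": {
  "plan": [
    [[0.0005, -0.004, 0, 0, 0], [0.0005, -0.004, 0, 0, 0]]
  ]
}}

```text
time: 4.2
tool_pos: [606.0, 174.1, 111.8]
tcp_rot: [-180.0, -0.0, 95.8]
ft_force: [-1.5, 3.7, 1.3]
finger_gap: 0.1
grip_force: 1.8
```

Run:
```python
from bench import sense,optics,r
import cv2,pickle
S={n:optics.snapshot(n) for n in("scene","top")}
a=cv2.resize(S["top"]["frame"][145:255,195:335],(560,440),interpolation=2)[:, :400]
b=cv2.resize(S["scene"]["frame"][135:245,290:390],(400,440),interpolation=2)
cv2.imwrite("pics/c2.png",cv2.hconcat([a,b]));s=sense();print(s['tool_pos'],s['tcp_rot'],s['ft_force'])
```

```text
[606.17775879 173.37259703 111.73727528] [-1.79981073e+02  2.87731250e-02  9.57721392e+01] [-0.32882185 -0.28756638 -0.34496328]
```

View pics/c2.png

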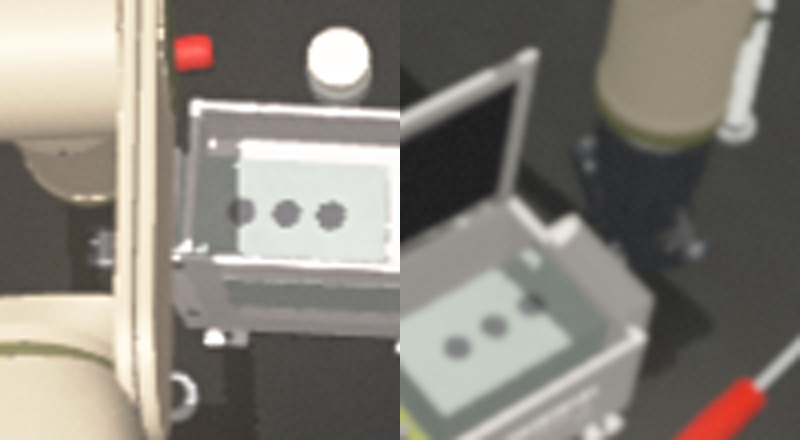

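The module has moved well in: its dots shifted right by about 40 px in the top crop, and the block is close to the housing. I'll push on gently until the force rises.

Request:
{"method": "servo_tool", "body": {
  "plan": [
    [[0.0003, -0.003, 0, 0, 0], [0.0003, -0.003, 0, 0, 0], [0.0002, -0.002, 0, 0, 0]]
  ]
}}

```text
time: 4.6
tool_pos: [606.9, 166.2, 111.8]
tcp_rot: [-180.0, -0.1, 95.8]
ft_force: [-1.4, 11.7, -1.8]
finger_gap: 0.2
grip_force: 5.8
```

Request:
{"method": "servo_tool", "body": {
  "plan": [
    [[0.0002, -0.002, 0, 0, 0], [0, 0, 0, 0, 0]]
  ]
}}

```text
time: 4.8
tool_pos: [606.9, 166.0, 111.8]
tcp_rot: [180.0, -0.2, 95.8]
ft_force: [-0.5, 14.4, -1.9]
finger_gap: -0.4
grip_force: 7.0
```

Request:
{"method": "servo_tool", "body": {
  "plan": [
    [[0.0002, -0.002, 0, 0, 0], [0.0001, -0.001, 0, 0, 0], [0, 0, 0, 0, 0]]
  ]
}}

```text
time: 5.1
tool_pos: [606.9, 165.7, 111.9]
tcp_rot: [180.0, -0.4, 95.9]
ft_force: [-0.9, 26.2, -2.6]
finger_gap: 0.0
grip_force: 13.2
```

Force rose to 26 N with no motion, so the module is at its stop (TCP local y ≈ 138.5, where home was expected). I'll back off and go round the cover's left to its outer side.

Request:
{"method": "servo_tool", "body": {
  "plan": [
    [[-0.001, 0.015, 0, 0, 0], [-0.002, 0.02, 0, 0, 0], [-0.001, 0.015, 0, 0, 0], [0, 0, 0.044, 0, 0], [0, 0, 0.045, 0, 0], [0, 0, 0.045, 0, 0], [0, 0, 0.043, 0, 0], [-0.04, -0.004, 0, 0, 0], [-0.04, -0.004, 0, 0, 0], [-0.04, -0.004, 0, 0, 0]]
  ]
}}

```text
time: 6.1
tool_pos: [482.6, 198.5, 289.2]
tcp_rot: [179.9, 0.0, 95.7]
ft_force: [-0.1, 0.6, 0.9]
finger_gap: 0.2
grip_force: 0.0
```

Request:
{"method": "servo_tool", "body": {
  "plan": [
    [[-0.03, -0.003, 0, 0, 0], [0, 0, 0, 0, 0], [0.004, -0.035, 0, 0, 0], [0.004, -0.04, 0, 0, 0], [0.004, -0.04, 0, 0, 0], [0.004, -0.04, 0, 0, 0], [0.003, -0.026, 0, 0, 0], [0, 0, 0, 0, 0], [0, 0, 0, 0, 0]]
  ]
}}

```text
time: 7.0
tool_pos: [472.9, 14.3, 289.1]
tcp_rot: [180.0, 0.0, 95.7]
ft_force: [-0.1, 0.3, -0.5]
finger_gap: -0.2
grip_force: 0.0
```

Run:
```python
from bench import sense,optics,r
import cv2,pickle
S={n:optics.snapshot(n) for n in("scene","top")}
pickle.dump(S,open("s3.pkl","wb"))
a=cv2.resize(S["top"]["frame"][145:255,205:305],(400,440),interpolation=2)
b=cv2.resize(S["scene"]["frame"][135:245,255:355],(400,440),interpolation=2)
cv2.imwrite("pics/c3.png",cv2.hconcat([a,b]));s=sense();print(s['tool_pos'],s['tcp_rot'],s['ft_force'])
```

```text
[472.67997245  15.51454014 288.93377532] [-1.79999439e+02 -8.67597687e-03  9.57988123e+01] [-0.81197758  0.87414455 -0.59195495]
```

View pics/c3.png

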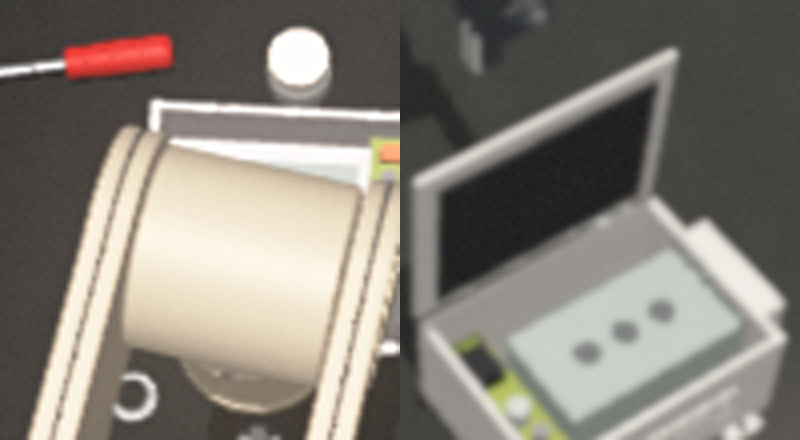

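The block now sits against the housing (right crop (735,265)). The fingers are behind the cover's outer face, about 55 mm clear. I'll approach along the tester's +x.

Request:
{"method": "servo_tool", "body": {
  "plan": [
    [[0.02, 0.002, 0, 0, 0], [0.016, 0.0015, 0, 0, 0], [0.007, 0.0005, 0, 0, 0], [0.004, 0.0005, 0, 0, 0], [0.004, 0.0005, 0, 0, 0], [0.004, 0.0005, 0, 0, 0]]
  ]
}}

```text
time: 7.7
tool_pos: [527.4, 20.7, 288.9]
tcp_rot: [-180.0, 0.0, 95.8]
ft_force: [0.5, -0.5, -0.8]
finger_gap: -0.0
grip_force: 0.0
```

Run:
```python
import numpy as np
r=130;h=14
a=np.linspace(1.5,-0.0,16)
x=-75+r*np.cos(a)-6*np.sin(a)-h; z=85+r*np.sin(a)+6*np.cos(a)+73
for i in range(16): print(a[i].round(2),x[i].round(1),z[i].round(1),np.round([x[i]*.995+619,],1), (np.diff(x)[i-1].round(1),np.diff(z)[i-1].round(1)) if i else '')
```

```text
1.5 -85.8 288.1 [533.6] 
1.4 -72.8 287.1 [546.5] (np.float64(13.0), np.float64(-1.0))
1.3 -60.0 284.9 [559.3] (np.float64(12.8), np.float64(-2.3))
1.2 -47.5 281.3 [571.8] (np.float64(12.5), np.float64(-3.5))
1.1 -35.4 276.6 [583.8] (np.float64(12.1), np.float64(-4.8))
1.0 -23.8 270.6 [595.3] (np.float64(11.6), np.float64(-5.9))
0.9 -12.9 263.6 [606.2] (np.float64(10.9), np.float64(-7.1))
0.8 -2.7 255.4 [616.3] (np.float64(10.2), np.float64(-8.1))
0.7 6.6 246.3 [625.5] (np.float64(9.3), np.float64(-9.1))
0.6 14.9 236.4 [633.8] (np.float64(8.3), np.float64(-10.0))
0.5 22.2 225.6 [641.1] (np.float64(7.3), np.float64(-10.8))
0.4 28.4 214.2 [647.3] (np.float64(6.2), np.float64(-11.4))
0.3 33.4 202.1 [652.3] (np.float64(5.0), np.float64(-12.0))
0.2 37.2 189.7 [656.] (np.float64(3.8), np.float64(-12.4))
0.1 39.8 176.9 [658.6] (np.float64(2.5), np.float64(-12.8))
-0.0 41.0 164.0 [659.8] (np.float64(1.2), np.float64(-12.9))
```

Request:
{"method": "servo_tool", "body": {
  "plan": [
    [[0.004, 0.0004, 0, 0, 0], [0.004, 0.0004, 0, 0, 0], [0.004, 0.0004, 0, 0, 0]]
  ]
}}

```text
time: 8.0
tool_pos: [539.4, 21.7, 288.7]
tcp_rot: [-179.9, -0.0, 95.8]
ft_force: [-3.2, 0.0, -0.1]
finger_gap: 0.1
grip_force: 1.2
```

Contact at about 539 (−3.2 N). I'll follow the arc.

Request:
{"method": "servo_tool", "body": {
  "plan": [
    [[0.007, 0.0007, -0.001, 0, 0], [0.0065, 0.0006, -0.001, 0, 0], [0.0065, 0.0006, -0.001, 0, 0], [0.0065, 0.0006, -0.0015, 0, 0], [0.006, 0.0006, -0.002, 0, 0], [0.006, 0.0006, -0.002, 0, 0], [0.006, 0.0006, -0.0025, 0, 0], [0.006, 0.0006, -0.0025, 0, 0]]
  ]
}}

```text
time: 8.8
tool_pos: [590.6, 26.5, 275.3]
tcp_rot: [180.0, 0.0, 95.8]
ft_force: [-2.0, -0.4, 2.5]
finger_gap: -0.4
grip_force: 1.1
```

Request:
{"method": "servo_tool", "body": {
  "plan": [
    [[0.007, 0.0007, -0.004, 0, 0], [0.0065, 0.0006, -0.0045, 0, 0], [0.006, 0.0006, -0.0055, 0, 0], [0.006, 0.0006, -0.006, 0, 0], [0.005, 0.0005, -0.0045, 0, 0], [0.0045, 0.0005, -0.0045, 0, 0], [0.0042, 0.0004, -0.005, 0, 0], [0.004, 0.0004, -0.005, 0, 0]]
  ]
}}

```text
time: 9.6
tool_pos: [633.6, 30.9, 236.1]
tcp_rot: [180.0, 0.0, 95.8]
ft_force: [0.8, -0.1, 2.0]
finger_gap: -0.3
grip_force: 0.9
```

Request:
{"method": "servo_tool", "body": {
  "plan": [
    [[0.004, 0.0004, -0.0055, 0, 0], [0.0035, 0.0003, -0.0055, 0, 0], [0.0033, 0.0003, -0.006, 0, 0], [0.003, 0.0003, -0.006, 0, 0], [0.0025, 0.0002, -0.006, 0, 0], [0.0025, 0.0002, -0.006, 0, 0], [0.002, 0.0002, -0.006, 0, 0], [0.0018, 0.0002, -0.0065, 0, 0], [0.0013, 0.0001, -0.0065, 0, 0], [0.001, 0, -0.006, 0, 0]]
  ]
}}

```text
time: 10.6
tool_pos: [658.1, 33.1, 175.7]
tcp_rot: [-180.0, -0.0, 95.8]
ft_force: [-0.3, 0.9, 1.0]
finger_gap: 0.0
grip_force: 0.7
```

Request:
{"method": "servo_tool", "body": {
  "plan": [
    [[0.0005, 0, -0.005, 0, 0], [0.0005, 0, -0.004, 0, 0], [0, 0, -0.002, 0, 0]]
  ]
}}

```text
time: 10.9
tool_pos: [658.9, 33.1, 164.8]
tcp_rot: [-180.0, -0.0, 95.8]
ft_force: [-0.1, 0.6, 1.3]
finger_gap: -0.4
grip_force: 0.6
```

Request:
{"method": "servo_tool", "body": {
  "plan": [
    [[0, 0, -0.002, 0, 0], [0, 0, -0.001, 0, 0], [0, 0, 0, 0, 0]]
  ]
}}

```text
time: 11.2
tool_pos: [659.0, 33.1, 163.6]
tcp_rot: [-180.0, 0.0, 95.8]
ft_force: [-6.0, 0.7, 9.1]
finger_gap: -0.3
grip_force: 4.4
```

Request:
{"method": "servo_tool", "body": {
  "plan": [
    [[0, 0, -0.002, 0, 0], [0, 0, -0.001, 0, 0], [0, 0, 0, 0, 0]]
  ]
}}

```text
time: 11.5
tool_pos: [659.1, 33.1, 163.4]
tcp_rot: [180.0, 0.0, 95.8]
ft_force: [-15.4, -0.2, 26.3]
finger_gap: 0.3
grip_force: 13.2
```

The cover is at its stop: the tip is at z ≈ 90.4 mm and 26 N gives no more motion. I'll back off and check.

Request:
{"method": "servo_tool", "body": {
  "plan": [
    [[0, 0, 0.01, 0, 0], [0, 0, 0.03, 0, 0], [0, 0, 0.04, 0, 0], [0, 0, 0.04, 0, 0], [-0.03, -0.04, 0.02, 0, 0], [-0.03, -0.045, 0, 0, 0], [-0.03, -0.045, 0, 0, 0], [-0.03, -0.045, 0, 0, 0], [-0.03, -0.045, 0, 0, 0], [0, 0, 0, 0, 0]]
  ]
}}

```text
time: 12.5
tool_pos: [517.3, -175.2, 298.1]
tcp_rot: [-179.9, 0.1, 95.5]
ft_force: [0.7, 0.4, -0.6]
finger_gap: -0.1
grip_force: 0.0
```

Run:
```python
from bench import sense,optics,r
import cv2,pickle
S={n:optics.snapshot(n) for n in("scene","top")}
pickle.dump(S,open("s4.pkl","wb"))
a=cv2.resize(S["top"]["frame"][145:255,205:305],(400,440),interpolation=2)
b=cv2.resize(S["scene"]["frame"][165:275,255:355],(400,440),interpolation=2)
cv2.imwrite("pics/c4.png",cv2.hconcat([a,b]));s=sense();print(s['tool_pos'],s['ft_force'])
```

```text
[ 519.66111497 -171.64315914  298.16777511] [0.42656539 0.45127368 0.56754245]
```

View pics/c4.png

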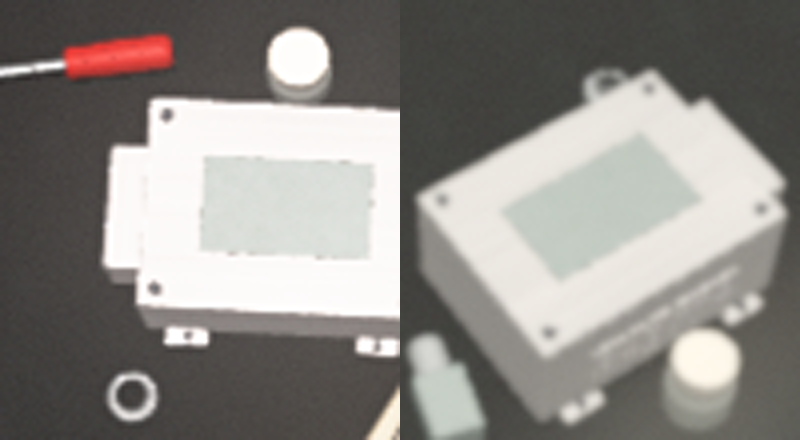

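The cover lies flat and shut, the module is home, the loose parts haven't moved and the robot is clear.

```bash
python3 -c "
from bench import r
print(r.hand_in())"
```

```text
the job is handed in; nothing more can be done
None
```

I pushed the module fully home, then pushed the cover shut; both met firm stops (about 26 N with no further motion). The last pictures show the cover flat, the nearby loose parts unmoved and the arm clear, and I handed the job in at about 12.6 s.

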